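Slack off the coupon vice of the force test stand

ROBOT

A 6-joint arm with a two-finger parallel gripper is mounted at the origin on the work surface. World frame = base frame: x ahead of the robot, y to its left, z up, the work surface at z = 0. Lengths are in m, angles in rad, forces in N, time in s.
With the tool pointing down it reaches from about 0.275 to 0.725 m from the base axis. Payload 15.9 kg.
Tool frame: the origin (TCP) lies midway between the tips of the shut fingers; the grasp point (between the pads) lies 19 mm behind it; x points along the fingers, y is the direction in which the jaws open and shut, and the axes are right-handed (so a half turn about x gives the same grasp; the last joint's range is limited). The gripper opens to 85 mm and grips with 20 to 120 N. Pads are 22 mm wide; open, the fingers measure 114 mm over their backs; the gripper's body (76 mm by 85 mm) begins 54 mm behind the grasp point. The pads swing forward as they close: fully open they stand 13 mm farther back than shut.
Start: joints at [-1.198, 0.213, -0.034, 1.323, 0, 1.571], TCP at [0.182, -0.466, 0.231] pointing down, gripper open.
Joint ranges: [-2.98, 2.98], [-0.74, 1.72], [-1.14, 1.35], [-2.1, 2.04], [-1.57, 1.44], [-3.14, 3.14]. Speed limits (rad/s): [1.89, 1.89, 2.39, 2.57, 3.14, 3.14].

INTERFACE

Orientations are given as a unit quaternion [x, y, z, w].
In Python, from cell import sense, camera, sign_off gives the robot as it stands.
- The arm moves only by the tool servo_tool, never from a script. Its arguments are lists of equal length, an entry for each row: "travel": the shift along the tool's x, y, z in mm, a list of three; "turn": the turn about the tool's x in rad. A call has 1 to 5 rows; each row is the pose to reach, as a shift and turn from the pose commanded when the call began, along the tool's axes at that moment; what a row does not reach only later rows make up. A row lasts 1/10 s, in which the tool goes at most 50 mm and 8.59 degrees, less where a joint would pass 70% of its speed; a pose out of reach is approached as far as the arm can. A call with a gripper value outside its range is refused whole. "jaw" is the opening, from -1 (shut) to 1 (fully open), set as the call begins (left out, the last holds). The fingers move at their own pace and stop on an object; "force" is the grip in N (left out, the last holds). Time passes only in rows, so rows that repeat a pose let the fingers close. It gives the time, the measured TCP pose, the force and the opening at its end, in the units of the state.
- sense(): the state, without advancing time (a new reading comes with each control period).
- camera(name): name is "scene" or "side" or "wrist"; returns a dict with "pixels" (384x512x3 uint8, red, green, blue), "K" (3x3 intrinsics, pixels), "R" (3x3) and "t" (3): a world point X has camera coordinates R X + t; the wrist camera has in their place "tool_from_camera" (4x4, takes a point from camera to tool coordinates, whose origin is the TCP and whose axes are the tool frame's). Camera axes: x right, y down, z forward; pixel columns grow to the right and rows downward; lengths in m; the calibration is good to about 2 mm. A picture is of the moment at which its call begins: read the wrist's pose just before it. There is no depth.
- sign_off(): hands the job in, once; it reports no verdict.
The state is a dict: "t": time; "q": joint angles; "dq": joint speeds; "effort": joint torques, N m; "ee_pos": TCP position; "ee_rot": TCP orientation; "ft_force": force on the tool from outside, world axes, zero at the start; "torque": the same for the moment, N m; "opening": opening from 0.0 (shut) to 1.0 (fully open).
Only numpy, scipy, OpenCV 4.12 (cv2) and the standard library are available. Lean on these libraries where they do the work, as an engineer would, in place of code of your own. Each camera call takes 0.05 s, during which the arm holds its last target. There are 200 camera calls.

TASK

A tensile test has just been run and the broken stub of the coupon is still clamped in the vice of the horizontal force test stand. Loosen the vice's knurled thumbwheel by two full turns, counted from where it stands now, by rolling a fingertip across its rim stroke after stroke; do not take hold of the wheel between the fingers. Leave the stub standing in the vice, and do not shift the gauge or anything else on the bench.

Things in the scene. Friction and masses are not known exactly. Their poses are not given: they have to be found in the camera images.
- stand: horizontal force test stand, fixed to the bench: white base plate 470 x 140 mm on rubber feet, a steel screw vice at one end, a digital force gauge on a carriage beyond it. Origin on the bench under the middle of the vice; x = pull axis, from vice towards gauge (plate from x -70 to +400 mm); z up. The thumbwheel is beside the vice on its -y side. Nothing on the stand is higher than 136 mm
- vice_top (a point): point on the middle line of the vice at its top, 125 mm above the stand's origin. Steel vice, 40 mm along the stand's x and 76 mm along y. Its clamping screw is level, along y, with its axis 108 mm above the bench, and carries the thumbwheel on its -y end; the gap from vice cheek to wheel is 22 mm
- wheel_centre (a point): centre of the thumbwheel, on the screw axis, 68 mm from the stand's origin along its -y when tight; axes as the stand's. It does not turn with the wheel but moves along -y with it, 2 mm a turn. Aluminium wheel, 56 mm across its 24 straight flutes (1.6 mm deep), 16 mm wide along y; top of rim 136 mm above the bench. The upper half of the rim is clear and nothing stands above it
- wheel_mark (a point): index groove of the thumbwheel, a black line radial on its outer (-y) face and across the rim; the point lies on the outer face, 26 mm from the axis. Straight up when the vice is tight, turns with the wheel
- wheel (a joint): turn of the thumbwheel in rad, counted on through full turns: 0 = tight as found, grows as it loosens, 6.283 = one turn. Loosening is anticlockwise seen facing the wheel's outer face (from the stand's -y side): the top of the rim moves to the stand's -x, away from the gauge. Needs about 2.2 N along the rim (0.06 N m) and stays where it is left. The thread ends at 4 turns
- gauge_top (a point): middle of the top of the force gauge (cream box 140 x 68 x 36 mm, display upwards) on its carriage, 124 mm above the bench, somewhere between x +235 and +305 mm in the stand's frame; leave it where it is
- stub: broken half of a flat cream plastic coupon, 4 mm thick, 20 mm high, 71 mm long, 12 g, on edge between the vice jaws; origin at the middle of the lower edge of its wide part, 95 mm above the bench; its neck points along the stand's +x. It stands loosely once the vice is slack (jaw then 4 mm farther off); leave it in
- tray: grey coupon tray 110 x 170 x 30 mm, origin under its centre
- calliper: digital calliper lying flat, 235 mm along its x, 12 mm high, origin under its middle
- hook_adaptor: steel hook adaptor, foot 44 mm across, 64 mm high, origin under its centre
- spare_screw: spare knurled screw standing on its 47 mm head, 58 mm high, not in use; origin under its centre
- weight: brass check weight, 38 mm across, 68 mm high, origin under its centre
- tape: roll of clear tape lying flat, 72 mm across, 19 mm high, origin under its centre
- calculator: desk calculator lying flat, 145 x 85 x 16 mm, origin under its centre
- screwdriver: screwdriver lying flat, 170 mm long along its x, origin under its middle

How it is judged:
On the way:
1. the thumbwheel has been loosened by its first full turn (value of joint wheel above 6 rad), for 0.2 s.
At the end, for the whole second after the job is handed in: the thumbwheel rests two full turns looser than it was found, to within a quarter turn (joint between 11.0 and 14.14 rad), and the stub still stands in the vice (moved by less than 12 mm) (value of joint wheel between 11 and 14.14 rad and velocity of joint wheel between -0.05 and 0.05 rad/s and distance of stub from where it was at the start of the episode below 0.012 m and linear speed of stub below 0.03 m/s); the robot touches nothing.
It fails at once if the wheel was taken hold of: the grasp point between the fingers came down to within 5 mm of its rim, with the fingers past the rim (distance between the grasp point and wheel_centre below 0.033 m).
It fails at once if the stub was lifted or pulled out of the vice (moved more than 12 mm) (distance of stub from where it was at the start of the episode above 0.012 m).
It fails at once if the gauge carriage was shifted (more than 8 mm) (distance of gauge_top from where it was at the start of the episode above 0.008 m).
It fails at once if something else on the bench was shifted (more than 15 mm) (distance of any of tray, calliper, hook_adaptor, spare_screw, weight, tape, calculator, screwdriver from where it was at the start of the episode above 0.015 m).
It also fails if it takes over 54 s, if anything falls off the work surface, if the arm or the gripper's body presses on something with over 40 N, if the wrist force passes 120 N, or if a joint passes its speed limit or range.

## Working session

There is one attempt and no reset: what is moved stays moved. The work goes in short steps, Python scripts to look and compute and a tool call to move; the robot and the scene stay as the last step left them, time stands still between calls to the robot, and variables do not carry over. Pictures are saved under pics/ and viewed, about 8 in all and at most 12, crops included, and the job is handed in when it is done.

Besides the shell and the picture viewer there is one more tool, called after "Request:" as name([rows], argument=value, ...), one row to a line, values as JSON. servo_tool: Moves the arm, as the interface text tells. Its arguments: {"type":"object","properties":{"travel":{"type":"array","items":{"type":"array","items":{"type":"number"}}},"turn":{"type":"array","items":{"type":"number"}},"jaw":{"type":"number"},"force":{"type":"number"}},"required":["travel","turn"]}

```bash
ls; mkdir -p pics; python3 - <<'E'
from cell import sense,camera
import cv2
s=sense();print({k:s[k] for k in('t','ee_pos','ee_rot','opening')})
for n in("scene","side"):
    c=camera(n);cv2.imwrite(f"pics/{n}0.png",c["pixels"][:,:,::-1]);print(n,c["K"],c["R"],c["t"])
E
```

```text
pics
{'t': 0.0, 'ee_pos': array([ 0.18197265, -0.46535393,  0.23083398]), 'ee_rot': array([-0.69478791, -0.13139406,  0.69493542, -0.1306527 ]), 'opening': 0.9968218474762156}
scene [[358.3926993    0.         258.58238398]
 [  0.         358.3926993  191.52718908]
 [  0.           0.           1.        ]] [[ 0.53836906  0.84235043 -0.02458665]
 [ 0.41970827 -0.29331838 -0.85895826]
 [-0.73075558  0.45211733 -0.51145498]] [-0.38508965 -0.11919542  1.38737642]
side [[403.1857346    0.         249.72986033]
 [  0.         403.1857346  198.44011901]
 [  0.           0.           1.        ]] [[-0.93429885 -0.35619877 -0.01442573]
 [-0.25968981  0.70776596 -0.65698444]
 [ 0.24422709 -0.61007359 -0.75376611]] [0.59896203 0.17251971 0.92906205]
```

View pics/scene0.png

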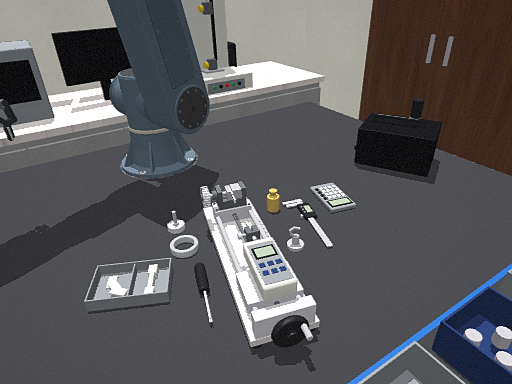

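View pics/side0.png

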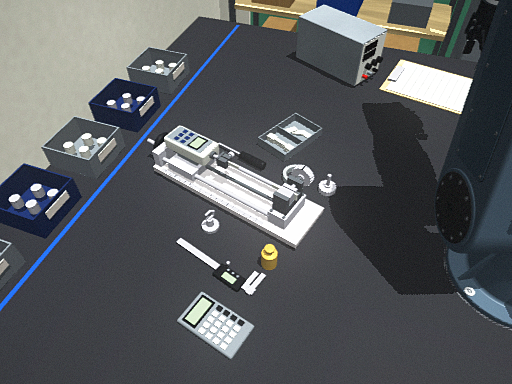

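The scene view shows the vice at about (230,190) with the thumbwheel on its left at (206,197), and the gauge at (268,265). In the side view the vice is at (287,200) and the wheel at (298,175). I'll enlarge both.

```bash
python3 - <<'E'
import cv2,numpy as np
a=cv2.imread("pics/scene0.png")[165:245,180:280];b=cv2.imread("pics/side0.png")[150:250,240:340]
a=cv2.resize(a,(400,320),interpolation=3);b=cv2.resize(b,(400,400),interpolation=3)
a=cv2.copyMakeBorder(a,0,80,0,0,0)
cv2.imwrite("pics/z0.png",np.hstack([a,b]))
E
```

```text
(no output)
```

View pics/z0.png

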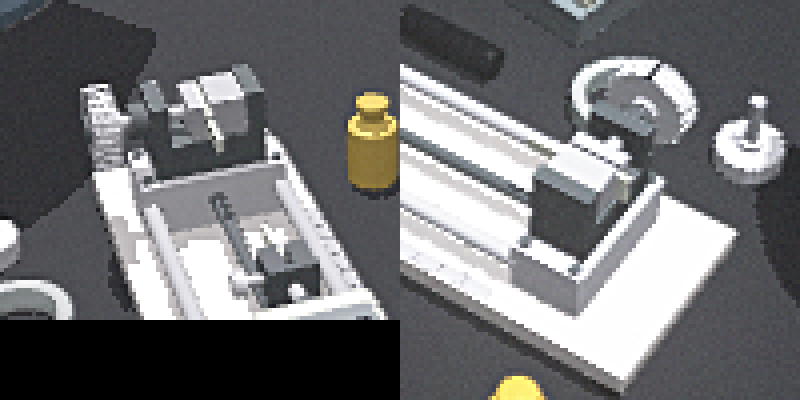

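```bash
cat > h.py <<'E'
import numpy as np
C={'scene':(358.3927,258.582,191.527,np.array([[0.53836906,0.84235043,-0.02458665],[0.41970827,-0.29331838,-0.85895826],[-0.73075558,0.45211733,-0.51145498]]),np.array([-0.38508965,-0.11919542,1.38737642])),
'side':(403.1857,249.73,198.44,np.array([[-0.93429885,-0.35619877,-0.01442573],[-0.25968981,0.70776596,-0.65698444],[0.24422709,-0.61007359,-0.75376611]]),np.array([0.59896203,0.17251971,0.92906205]))}
def ray(n,u,v):
    f,cx,cy,R,t=C[n];d=R.T@[(u-cx)/f,(v-cy)/f,1];return -R.T@t,d/np.linalg.norm(d)
def plane(n,u,v,z):
    o,d=ray(n,u,v);return o+d*(z-o[2])/d[2]
def tri(p,q):
    o,d=ray('scene',*p);o2,e=ray('side',*q)
    s=np.linalg.lstsq(np.c_[d,-e],o2-o,rcond=None)[0];a=o+s[0]*d;b=o2+s[1]*e
    return (a+b)/2,np.linalg.norm(a-b)
def proj(n,X):
    f,cx,cy,R,t=C[n];c=R@np.asarray(X)+t;return np.array([f*c[0]/c[2]+cx,f*c[1]/c[2]+cy])
E
python3 - <<'E'
from h import *
np.set_printoptions(precision=4,suppress=True)
for z in(.02,.03,.04):
    a=plane('side',295.5,247.5,z);b=plane('side',324.2,208,z);print(z,a,b,np.linalg.norm(a-b),np.degrees(np.arctan2(*(a-b)[1::-1])))
    l=plane('side',157,176.5,z);print('  far',l,np.degrees(np.arctan2(*(l-a)[1::-1])))
print(tri((204,187),(303.7,168)),'rim top')
print(tri((205,197),(299.5,174)),'wheel c')
# vice-top block pixels
for p in((204,187),(205,197)):print(plane('scene',*p,.136),plane('scene',*p,.108))
print(plane('side',303.7,168,.136), plane('scene',184,245,.019),proj('side',plane('scene',184,245,.019)),proj('side',plane('scene',176,226,.03)))
print('gauge',plane('scene',268,258,.124))
E
```

```text
0.02 [0.4799 0.116  0.02  ] [ 0.4456 -0.0269  0.02  ] 0.14693319442851716 76.50924186261423
  far [0.9087 0.0219 0.02  ] -12.369675014750015
0.03 [0.4786 0.1228 0.03  ] [ 0.4447 -0.0183  0.03  ] 0.14510174618838098 76.50924186261425
  far [0.9021 0.0299 0.03  ] -12.369675014750028
0.04 [0.4773 0.1295 0.04  ] [ 0.4439 -0.0098  0.04  ] 0.1432702979482447 76.50924186261423
  far [0.8955 0.0378 0.04  ] -12.369675014750023
(array([ 0.5121, -0.0335,  0.1363]), np.float64(0.0009789319244861102)) rim top
(array([ 0.5206, -0.0366,  0.1107]), np.float64(0.0029271420091247532)) wheel c
[ 0.511  -0.0335  0.136 ] [ 0.4649 -0.015   0.108 ]
[ 0.5578 -0.0527  0.136 ] [ 0.5145 -0.0354  0.108 ]
[ 0.5124 -0.0332  0.136 ] [ 0.5596 -0.1253  0.019 ] [292.8034 172.0078] [318.3143 178.0516]
gauge [ 0.8205 -0.0416  0.124 ]
```

```bash
cat >> h.py <<'E'
from scipy.spatial.transform import Rotation as Ro
yaw=np.radians(-13.0); SX=np.array([np.cos(yaw),np.sin(yaw),0]); SY=np.array([-np.sin(yaw),np.cos(yaw),0])
WC=np.array([.514,-.031,.108])
def tool(s): return Ro.from_quat(s['ee_rot']).as_matrix()
E
python3 - <<'E'
from h import *
from cell import sense
np.set_printoptions(precision=4,suppress=True)
s=sense();R=tool(s);print(R)
a=np.arctan2(SX@R[:,1],SX@R[:,2]);
for k in(0,1):
  for sg in(1,-1):
    th=a  # report turn about tool x so that new z is +-SX
best=[(t,SX@Ro.from_matrix(R).apply(Ro.from_rotvec([t,0,0]).apply([0,0,1]))) for t in np.arange(-3.14,3.15,.01)]
print(min(best,key=lambda b:abs(b[1]-1)),min(best,key=lambda b:abs(b[1]+1)),s['q'])
print((R.T@(WC+[0,0,.08]-s['ee_pos']))*1000)
E
```

```text
[[-0.0004  0.3643 -0.9313]
 [ 0.0009 -0.9313 -0.3643]
 [-1.     -0.001   0.    ]]
(np.float64(-2.540000000000013), np.float64(0.999998118244095)) (np.float64(0.5999999999999202), np.float64(-0.9999998089217781)) [-1.198   0.2133 -0.0349  1.3235 -0.      1.5708]
[  43.1406 -283.5773 -467.4179]
```

Request:
servo_tool([
  [0,-25,-40],
  [0,-50,-80],
  [0,-75,-120],
  [0,-100,-160],
], turn=[-0.14,-0.28,-0.42,-0.56], jaw=-1)

```text
t: 0.5
ee_pos: [0.2952, -0.3126, 0.2311]
ee_rot: [-0.631, -0.32, 0.631, -0.319]
ft_force: [1.0, 0.1, 0.1]
opening: 0.329
```

```bash
python3 - <<'E'
from h import *
from cell import sense
np.set_printoptions(precision=4,suppress=True)
s=sense();R=tool(s);print(s['t'],s['q'],s['ee_pos'],s['opening']);print(R)
print((R.T@(WC+[0,0,.06]-s['ee_pos']))*1000, np.arctan2(-SY@R[:,2], SX@R[:,2]))
E
```

```text
0.5 [-0.8141  0.0694 -0.2031  1.2986  0.0001  1.3897] [ 0.2952 -0.3126  0.2311] 0.3286832447360981
[[-0.0002  0.8063 -0.5915]
 [ 0.0003 -0.5915 -0.8063]
 [-1.     -0.0003 -0.0001]]
[  63.1367    9.8905 -356.4693] 1.9768346021517824
```

Request:
servo_tool([
  [0,2,-48],
  [0,4,-96],
  [0,6,-144],
  [0,8,-192],
  [0,10,-240],
], turn=[-0.14,-0.28,-0.42,-0.56,-0.7])

```text
t: 1.0
ee_pos: [0.4464, -0.1255, 0.2312]
ee_rot: [0.483, 0.517, -0.483, 0.517]
ft_force: [0.5, -1.2, 0.8]
opening: -0.0
```

Request:
servo_tool([
  [0,0,0],
  [0,0,0],
  [0,0,0],
  [0,0,0],
  [0,0,0],
], turn=[-0.14,-0.28,-0.42,-0.56,-0.7])

```text
t: 1.5
ee_pos: [0.4455, -0.1273, 0.231]
ee_rot: [0.276, 0.651, -0.276, 0.651]
ft_force: [-0.1, -0.1, -0.4]
opening: -0.001
```

```bash
cat > st.py <<'E'
from h import *
from cell import sense
np.set_printoptions(precision=4,suppress=True)
s=sense();R=tool(s);print(s['t'],s['q'],s['ee_pos'],s['opening'],s['ft_force'])
print((R.T@(WC+[0,0,.06]-s['ee_pos']))*1000, np.arctan2(-SY@R[:,2], SX@R[:,2]))
E
python3 st.py
```

```text
1.5 [-0.2783  0.1381 -0.1259  1.3075  0.      0.5246] [ 0.4455 -0.1273  0.231 ] -0.001197894475653706 [-0.1276 -0.1171 -0.402 ]
[ 62.9744 116.1858 -21.6162] 0.5759722875763273
```

Request:
servo_tool([
  [0,29,-5],
  [0,58,-11],
  [0,87,-16],
  [15,116,-22],
  [40,116,-22],
], turn=[-0.14,-0.28,-0.42,-0.56,-0.576])

```text
t: 2.0
ee_pos: [0.5166, -0.029, 0.1914]
ee_rot: [0.08, 0.702, -0.079, 0.703]
ft_force: [-0.9, -0.3, -0.6]
opening: -0.002
```

```bash
python3 st.py; python3 - <<'E'
from h import *
from cell import camera
import cv2
w=camera('wrist')
cv2.imwrite('pics/w1.png',w['pixels'][:,:,::-1]);print(w['tool_from_camera'],w['K'])
a=camera('scene')['pixels'][:,:,::-1];b=camera('side')['pixels'][:,:,::-1]
cv2.imwrite("pics/c1.png",np.hstack([cv2.resize(a[125:225,160:260],(400,400),interpolation=3),cv2.resize(b[110:210,250:350],(400,400),interpolation=3)]))
E
```

```text
2.0 [-0.0565  0.2568 -0.079   1.2327  0.0006  0.1684] [ 0.5166 -0.029   0.1914] -0.002352504849119666 [-0.9343 -0.3324 -0.5701]
[23.353  -2.4986 -2.1257] -0.0019893955665642184
[[-1.86074903e-05 -2.81968428e-01  9.59423684e-01 -1.43709663e-01]
 [ 9.99999996e-01  8.25517609e-05  4.36558751e-05 -7.71295449e-04]
 [-9.15116930e-05  9.59423681e-01  2.81968425e-01 -7.27047962e-02]
 [ 0.00000000e+00  0.00000000e+00  0.00000000e+00  1.00000000e+00]] [[316.90516792   0.         253.95013834]
 [  0.         316.90516792 195.20503882]
 [  0.           0.           1.        ]]
```

View pics/w1.png

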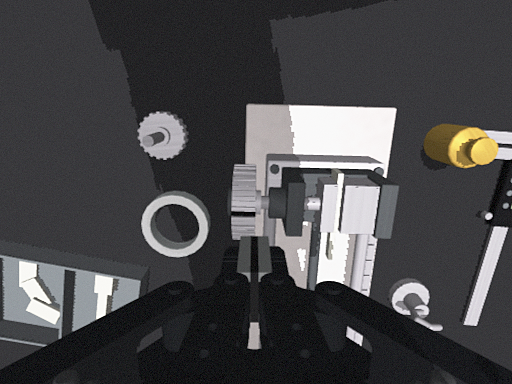

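View pics/c1.png

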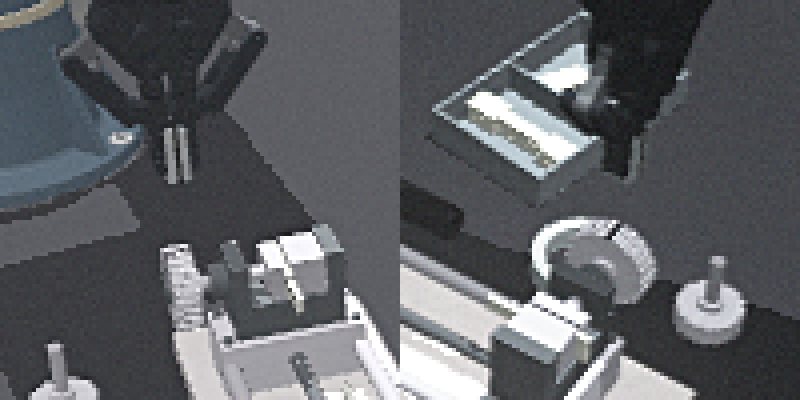

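The wrist view puts the wheel at columns 232–257 and rows 165–240. Its centre is therefore about 7 mm along -y from the TCP, with roughly no offset in stand x. The tip is shut and the mark points straight up. I'll go to the start of the stroke on the gauge side of the rim and press lightly.

Request:
servo_tool([
  [10,-5,15],
  [25,-9,30],
  [40,-9,30],
  [52,-9,30],
  [59,-9,30],
], turn=[0,0,0,0,0])

```text
t: 2.65
ee_pos: [0.5412, -0.0474, 0.1322]
ee_rot: [0.083, 0.702, -0.083, 0.702]
ft_force: [-0.4, 0.2, 0.9]
opening: -0.001
```

Request:
servo_tool([
  [0.7,0,-6],
  [-1.6,0,-12],
  [-2.5,0,-19],
  [-2.5,0,-24],
  [-2.5,0,-30],
], turn=[0,0,0,0,0])

```text
t: 3.15
ee_pos: [0.5126, -0.0401, 0.1357]
ee_rot: [0.082, 0.702, -0.082, 0.703]
ft_force: [2.2, -0.1, 7.5]
opening: 0.003
```

```bash
python3 st.py; python3 - <<'E'
from h import *
from cell import camera
import cv2
w=camera('wrist')['pixels'][:,:,::-1]
b=camera('side')['pixels'][:,:,::-1]
cv2.imwrite("pics/c2.png",np.hstack([cv2.resize(w[140:260,190:310],(400,400),interpolation=3),cv2.resize(b[110:210,250:350],(400,400),interpolation=3)]))
E
```

```text
3.15 [-0.078   0.2773 -0.1954  1.096  -0.      0.1547] [ 0.5126 -0.0401  0.1357] 0.002604033670661135 [ 2.1734 -0.075   7.515 ]
[-32.2631   9.1773  -0.6528] 0.00585585050639299
```

View pics/c2.png

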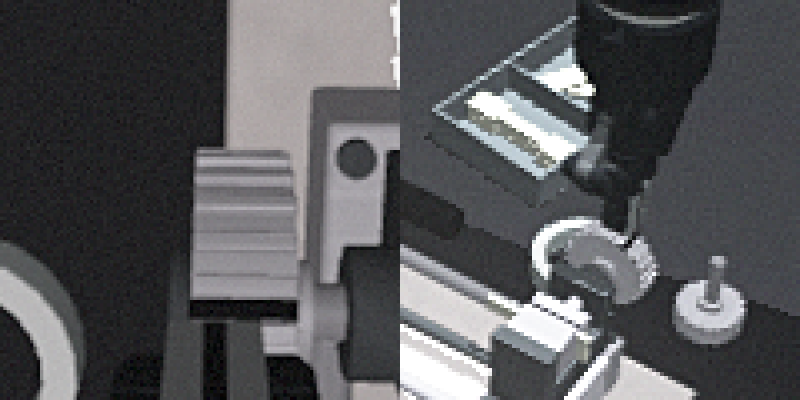

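Contact is good: 7.5 N normal and about 2.2 N along the rim. The mark is rolling with the tip, just ahead of it on the -x side. I'll finish the stroke and return.

Request:
servo_tool([
  [0,0,-6],
  [0,0,-11],
  [0.9,0,-18],
  [3.3,0,-24],
  [-8,0,-28],
], turn=[0,0,0,0,0])

```text
t: 3.75
ee_pos: [0.4831, -0.0334, 0.1417]
ee_rot: [0.082, 0.703, -0.082, 0.701]
ft_force: [-0.6, 0.9, 0.5]
opening: 0.003
```

Request:
servo_tool([
  [0,0,18],
  [0,0,36],
  [0,0,54],
  [0,0,58],
  [10.5,0,58],
], turn=[0,0,0,0,0])

```text
t: 4.25
ee_pos: [0.5423, -0.0471, 0.1331]
ee_rot: [0.082, 0.702, -0.082, 0.703]
ft_force: [0.2, 0.1, 0.4]
opening: -0.002
```

```bash
cat > look.py <<'E'
import sys
from h import *
from cell import camera,sense
import cv2
s=sense();w=camera('wrist')['pixels'][:,:,::-1]
b=camera('side')['pixels'][:,:,::-1];a=camera('scene')['pixels'][:,:,::-1]
f=lambda i:cv2.resize(i,(400,400),interpolation=3)
cv2.imwrite(f"pics/{sys.argv[1]}.png",np.hstack([f(w[120:260,180:320]),f(b[150:200,280:330])]))
cv2.imwrite(f"pics/{sys.argv[1]}_w.png",w)
E
python3 st.py; python3 look.py l1
```

```text
4.25 [-0.0867  0.3385 -0.1173  1.1132  0.      0.1462] [ 0.5423 -0.0471  0.1331] -0.0016552282941866977 [0.155  0.1392 0.3681]
[-34.9212   9.195  -31.1646] 0.006032655133225926
```

View pics/l1.png

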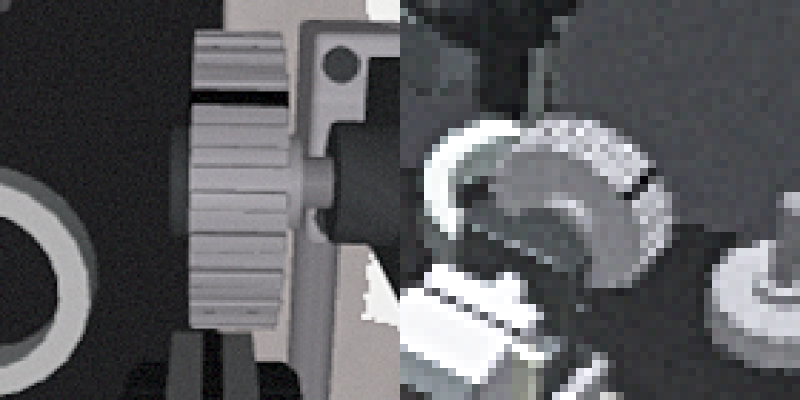

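In the wrist crop the mark is at (240,98), which works out at about 41° for the whole stroke (21° at mid-stroke). The tip is narrower than I assumed, so I'll follow the arc more closely and press a bit harder.

Request:
servo_tool([
  [3.5,0,-6],
  [1.5,0,-12],
  [-0.2,0,-18],
  [-1.2,0,-24],
  [-1.5,0,-30],
], turn=[0,0,0,0,0])

```text
t: 4.9
ee_pos: [0.5131, -0.0402, 0.1355]
ee_rot: [0.082, 0.701, -0.082, 0.704]
ft_force: [1.7, -1.3, 14.2]
opening: -0.002
```

Request:
servo_tool([
  [0.3,0,-6],
  [1.3,0,-12],
  [3,0,-18],
  [5,0,-24],
  [-8.5,0,-30],
], turn=[0,0,0,0,0])

```text
t: 5.4
ee_pos: [0.4812, -0.033, 0.1416]
ee_rot: [0.082, 0.703, -0.082, 0.702]
ft_force: [-0.5, 0.6, 0.2]
opening: -0.004
```

Request:
servo_tool([
  [0,0,20],
  [0,0,40],
  [0,0,58],
  [4,0,60],
  [10,0,60],
], turn=[0,0,0,0,0])

```text
t: 5.9
ee_pos: [0.5413, -0.047, 0.1325]
ee_rot: [0.082, 0.702, -0.082, 0.702]
ft_force: [-0.3, -0.5, -0.2]
opening: -0.0
```

```bash
cat > mark.py <<'E'
import sys
from h import *
from cell import camera,sense
import cv2
from scipy.optimize import brentq
np.set_printoptions(precision=4,suppress=True)
WT=np.array([.515,-.036,.108])
s=sense();w=camera('wrist')['pixels'][:,:,::-1];cv2.imwrite(f'pics/{sys.argv[1]}_w.png',w)
R=tool(s);r=R.T@(WT-s['ee_pos'])*1000
xc,zc=r[0]+143.71,r[2]+72.70
print('t',s['t'],'ee',s['ee_pos'],'wheel rel TCP',r)
def row(th,rad=28):
    x=xc-rad*np.cos(th);z=zc-rad*np.sin(th)
    return 195.2+316.9*(-.282*x+.9594*z)/(.9594*x+.282*z)
u=254+316.9*(r[1]+.8)/(.9594*(xc-28)+.282*zc)
g=cv2.cvtColor(w,cv2.COLOR_BGR2GRAY).astype(float)[:,int(u)-6:int(u)+7].mean(1)
al=np.radians(np.arange(-60,100,1));p=[g[int(round(row(a)))] for a in al]
print('col',u,'visible rows',row(al[0]),row(al[-1]))
for d in range(-60,100,3):
    i=d+60; 
    if p[i]<60: print(d,int(row(al[i])),int(p[i]),end=' | ')
E
python3 mark.py m1
```

```text
t 5.9 ee [ 0.5413 -0.047   0.1325] wheel rel TCP [ 24.5082   4.669  -28.1142]
col 265.78202320645704 visible rows 237.89742817781993 134.87706983102606
```

```bash
python3 - <<'E'
import cv2
for n in('l1_w','m1_w'):
    g=cv2.cvtColor(cv2.imread(f'pics/{n}.png'),6)[:,255:272].mean(1)
    print([(r,int(g[r])) for r in range(124,244,2)])
E
```

```text
[(124, 138), (126, 137), (128, 137), (130, 142), (132, 101), (134, 161), (136, 112), (138, 121), (140, 143), (142, 125), (144, 119), (146, 123), (148, 141), (150, 128), (152, 0), (154, 7), (156, 49), (158, 143), (160, 140), (162, 145), (164, 135), (166, 145), (168, 148), (170, 142), (172, 145), (174, 154), (176, 159), (178, 116), (180, 160), (182, 160), (184, 165), (186, 142), (188, 171), (190, 163), (192, 155), (194, 148), (196, 154), (198, 151), (200, 142), (202, 112), (204, 153), (206, 149), (208, 132), (210, 148), (212, 151), (214, 97), (216, 162), (218, 141), (220, 130), (222, 135), (224, 117), (226, 159), (228, 124), (230, 134), (232, 142), (234, 145), (236, 108), (238, 75), (240, 75), (242, 75)]
[(124, 137), (126, 135), (128, 135), (130, 136), (132, 142), (134, 98), (136, 162), (138, 120), (140, 123), (142, 144), (144, 120), (146, 111), (148, 124), (150, 146), (152, 128), (154, 124), (156, 126), (158, 126), (160, 136), (162, 139), (164, 139), (166, 137), (168, 138), (170, 143), (172, 137), (174, 153), (176, 154), (178, 157), (180, 129), (182, 165), (184, 167), (186, 170), (188, 117), (190, 173), (192, 163), (194, 154), (196, 165), (198, 159), (200, 156), (202, 139), (204, 131), (206, 152), (208, 149), (210, 136), (212, 149), (214, 147), (216, 100), (218, 159), (220, 141), (222, 126), (224, 133), (226, 116), (228, 158), (230, 125), (232, 133), (234, 147), (236, 94), (238, 77), (240, 77), (242, 75)]
```

Request:
servo_tool([
  [3.5,0,-6],
  [1.5,0,-12],
  [-0.2,0,-18],
  [-1.2,0,-24],
  [-1.5,0,-30],
], turn=[0,0,0,0,0])

```text
t: 6.45
ee_pos: [0.5127, -0.0401, 0.1355]
ee_rot: [0.082, 0.701, -0.082, 0.704]
ft_force: [2.3, -1.1, 12.7]
opening: 0.001
```

Request:
servo_tool([
  [0.3,0,-6],
  [1.3,0,-12],
  [3,0,-18],
  [5,0,-24],
  [-8.5,0,-30],
], turn=[0,0,0,0,0])

```text
t: 6.95
ee_pos: [0.4809, -0.0329, 0.1415]
ee_rot: [0.082, 0.703, -0.082, 0.701]
ft_force: [-0.6, -0.2, -0.1]
opening: -0.002
```

Request:
servo_tool([
  [0,0,20],
  [0,0,40],
  [0,0,58],
  [4,0,60],
  [10,0,60],
], turn=[0,0,0,0,0])

```text
t: 7.45
ee_pos: [0.5412, -0.047, 0.1325]
ee_rot: [0.082, 0.702, -0.082, 0.702]
ft_force: [0.2, 0.3, 0.5]
opening: -0.002
```

```bash
python3 mark.py m2
```

```text
t 7.45 ee [ 0.5412 -0.047   0.1325] wheel rel TCP [ 24.5316   4.6552 -27.9903]
col 265.74771577443255 visible rows 238.0953377734342 135.10618340602815
```

Request:
servo_tool([
  [3.5,0,-6],
  [1.5,0,-12],
  [-0.2,0,-18],
  [-1.2,0,-24],
  [-1.5,0,-30],
], turn=[0,0,0,0,0])

```text
t: 8.0
ee_pos: [0.5127, -0.0401, 0.1355]
ee_rot: [0.082, 0.701, -0.082, 0.704]
ft_force: [1.2, -0.8, 12.9]
opening: -0.003
```

Request:
servo_tool([
  [0.3,0,-6],
  [1.3,0,-12],
  [3,0,-18],
  [5,0,-24],
  [-8.5,0,-30],
], turn=[0,0,0,0,0])

```text
t: 8.5
ee_pos: [0.4809, -0.0329, 0.1415]
ee_rot: [0.082, 0.703, -0.082, 0.701]
ft_force: [0.3, 0.3, 0.4]
opening: 0.002
```

Request:
servo_tool([
  [0,0,20],
  [0,0,40],
  [0,0,58],
  [4,0,60],
  [10,0,60],
], turn=[0,0,0,0,0])

```text
t: 9.0
ee_pos: [0.5411, -0.047, 0.1325]
ee_rot: [0.082, 0.702, -0.082, 0.702]
ft_force: [-0.2, 0.4, 0.2]
opening: -0.0
```

```bash
python3 mark.py m3
```

```text
t 9.0 ee [ 0.5411 -0.047   0.1325] wheel rel TCP [ 24.4952   4.6703 -27.967 ]
col 265.7825938455474 visible rows 238.16426143333467 135.156754528388
6 196 15 | 9 193 7 |
```

The mark is back at about +7°. Going from 41° through two hidden readings to 367° means about 109° per stroke, so one turn is done. Three more strokes.

Request:
servo_tool([
  [3.5,0,-6],
  [1.5,0,-12],
  [-0.2,0,-18],
  [-1.2,0,-24],
  [-1.5,0,-30],
], turn=[0,0,0,0,0])

```text
t: 9.55
ee_pos: [0.5127, -0.0401, 0.1355]
ee_rot: [0.082, 0.701, -0.082, 0.704]
ft_force: [2.8, -0.6, 13.0]
opening: -0.001
```

Request:
servo_tool([
  [0.3,0,-6],
  [1.3,0,-12],
  [3,0,-18],
  [5,0,-24],
  [-8.5,0,-30],
], turn=[0,0,0,0,0])

```text
t: 10.05
ee_pos: [0.4809, -0.0329, 0.1414]
ee_rot: [0.082, 0.703, -0.082, 0.701]
ft_force: [0.3, -0.4, -0.3]
opening: -0.002
```

Request:
servo_tool([
  [0,0,20],
  [0,0,40],
  [0,0,58],
  [4,0,60],
  [10,0,60],
], turn=[0,0,0,0,0])

```text
t: 10.55
ee_pos: [0.5412, -0.047, 0.1325]
ee_rot: [0.082, 0.702, -0.082, 0.702]
ft_force: [0.4, 0.9, 0.4]
opening: -0.001
```

```bash
python3 mark.py m4
```

```text
t 10.55 ee [ 0.5412 -0.047   0.1325] wheel rel TCP [ 24.4696   4.6774 -28.0117]
col 265.80089859782225 visible rows 238.10634581030862 135.07738192778783
```

Request:
servo_tool([
  [3.5,0,-6],
  [1.5,0,-12],
  [-0.2,0,-18],
  [-1.2,0,-24],
  [-1.5,0,-30],
], turn=[0,0,0,0,0])

```text
t: 11.1
ee_pos: [0.5127, -0.0401, 0.1355]
ee_rot: [0.082, 0.701, -0.082, 0.704]
ft_force: [3.1, -0.3, 13.3]
opening: 0.0
```

Request:
servo_tool([
  [0.3,0,-6],
  [1.3,0,-12],
  [3,0,-18],
  [5,0,-24],
  [-8.5,0,-30],
], turn=[0,0,0,0,0])

```text
t: 11.6
ee_pos: [0.4809, -0.0329, 0.1414]
ee_rot: [0.082, 0.703, -0.082, 0.701]
ft_force: [-0.8, -0.2, 0.3]
opening: -0.004
```

Request:
servo_tool([
  [0,0,20],
  [0,0,40],
  [0,0,58],
  [4,0,60],
  [10,0,60],
], turn=[0,0,0,0,0])

```text
t: 12.1
ee_pos: [0.5412, -0.047, 0.1325]
ee_rot: [0.082, 0.702, -0.082, 0.702]
ft_force: [0.6, 0.4, -0.7]
opening: -0.004
```

```bash
python3 mark.py m5
```

```text
t 12.1 ee [ 0.5412 -0.047   0.1325] wheel rel TCP [ 24.5106   4.6648 -28.0076]
col 265.77036838346714 visible rows 238.0815174793016 135.07748704073458
```

Request:
servo_tool([
  [3.5,0,-6],
  [1.5,0,-12],
  [-0.2,0,-18],
  [-1.2,0,-24],
  [-1.5,0,-30],
], turn=[0,0,0,0,0])

```text
t: 12.65
ee_pos: [0.5127, -0.0401, 0.1355]
ee_rot: [0.082, 0.701, -0.082, 0.704]
ft_force: [2.8, -0.4, 12.4]
opening: 0.002
```

Request:
servo_tool([
  [0.3,0,-6],
  [1.3,0,-12],
  [3,0,-18],
  [5,0,-24],
  [-8.5,0,-30],
], turn=[0,0,0,0,0])

```text
t: 13.15
ee_pos: [0.4809, -0.0329, 0.1414]
ee_rot: [0.082, 0.703, -0.082, 0.701]
ft_force: [-0.2, -1.3, 0.4]
opening: -0.0
```

Request:
servo_tool([
  [0,0,20],
  [0,0,40],
  [0,0,58],
  [4,0,60],
  [10,0,60],
], turn=[0,0,0,0,0])

```text
t: 13.65
ee_pos: [0.5411, -0.047, 0.1325]
ee_rot: [0.082, 0.702, -0.082, 0.702]
ft_force: [0.4, 0.1, 0.3]
opening: 0.004
```

```bash
python3 mark.py m6; python3 look.py l6
```

```text
t 13.65 ee [ 0.5411 -0.047   0.1325] wheel rel TCP [ 24.4897   4.6737 -27.9779]
col 265.79058871317693 visible rows 238.1494926936257 135.13721855752073
-33 229 24 |
```

View pics/l6.png

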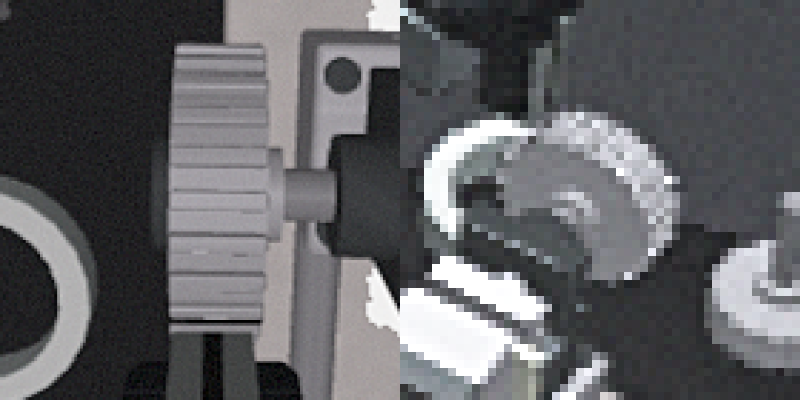

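The mark is on the gauge side at crop (215,322), about -35°. The total is about 685–690° (12 rad), and the wheel has come out about 4 mm, which agrees with two turns. I'll retreat straight up and check.

Request:
servo_tool([
  [-5,0,6],
  [-30,0,8],
  [-60,0,8],
  [-90,0,8],
  [-110,0,8],
], turn=[0,0,0,0,0])

```text
t: 14.35
ee_pos: [0.5498, -0.049, 0.2451]
ee_rot: [0.082, 0.701, -0.082, 0.703]
ft_force: [0.2, -0.2, -1.1]
opening: -0.001
```

Request:
servo_tool([
  [0,0,0],
  [0,0,0],
  [0,0,0],
], turn=[0,0,0])

```text
t: 14.65
ee_pos: [0.549, -0.0489, 0.2416]
ee_rot: [0.082, 0.703, -0.082, 0.702]
ft_force: [0.2, 0.8, -0.4]
opening: -0.004
```

```bash
python3 mark.py m7; python3 - <<'E'
import cv2,numpy as np
from cell import camera
w=cv2.imread('pics/m7_w.png')[120:260,180:320];b=camera('side')['pixels'][:,:,::-1]
cv2.imwrite('pics/f.png',np.hstack([cv2.resize(w,(400,400),interpolation=3),cv2.resize(b[120:270,210:360],(400,400),interpolation=3)]))
o=cv2.imread('pics/side0.png');d=cv2.absdiff(o,b).max(2)>60
n,_,st,c=cv2.connectedComponentsWithStats(d.astype(np.uint8))
print([(*s[:5],) for s in st[1:] if s[4]>15])
E
```

```text
t 14.65 ee [ 0.549  -0.0489  0.2416] wheel rel TCP [133.6443   4.7421 -35.9155]
col 261.03628545236785 visible rows 176.7517561478405 113.10311600094032
-33 168 39 | [(np.int32(270), np.int32(0), np.int32(68), np.int32(29), np.int32(1024)), (np.int32(464), np.int32(3), np.int32(32), np.int32(51), np.int32(441)), (np.int32(279), np.int32(18), np.int32(18), np.int32(13), np.int32(187)), (np.int32(303), np.int32(41), np.int32(23), np.int32(11), np.int32(29)), (np.int32(279), np.int32(42), np.int32(21), np.int32(10), np.int32(23)), (np.int32(293), np.int32(60), np.int32(14), np.int32(4), np.int32(29)), (np.int32(461), np.int32(79), np.int32(29), np.int32(40), np.int32(644)), (np.int32(282), np.int32(100), np.int32(5), np.int32(6), np.int32(18)), (np.int32(289), np.int32(112), np.int32(13), np.int32(5), np.int32(22)), (np.int32(289), np.int32(121), np.int32(11), np.int32(8), np.int32(64)), (np.int32(226), np.int32(152), np.int32(8), np.int32(6), np.int32(17)), (np.int32(294), np.int32(164), np.int32(21), np.int32(17), np.int32(81)), (np.int32(237), np.int32(166), np.int32(41), np.int32(19), np.int32(126)), (np.int32(295), np.int32(174), np.int32(9), np.int32(9), np.int32(31)), (np.int32(282), np.int32(184), np.int32(16), np.int32(8), np.int32(23)), (np.int32(499), np.int32(207), np.int32(8), np.int32(22), np.int32(35)), (np.int32(459), np.int32(225), np.int32(16), np.int32(8), np.int32(47)), (np.int32(501), np.int32(230), np.int32(11), np.int32(17), np.int32(34)), (np.int32(451), np.int32(232), np.int32(13), np.int32(12), np.int32(70)), (np.int32(463), np.int32(288), np.int32(49), np.int32(36), np.int32(613)), (np.int32(457), np.int32(292), np.int32(14), np.int32(14), np.int32(27))]
```

View pics/f.png

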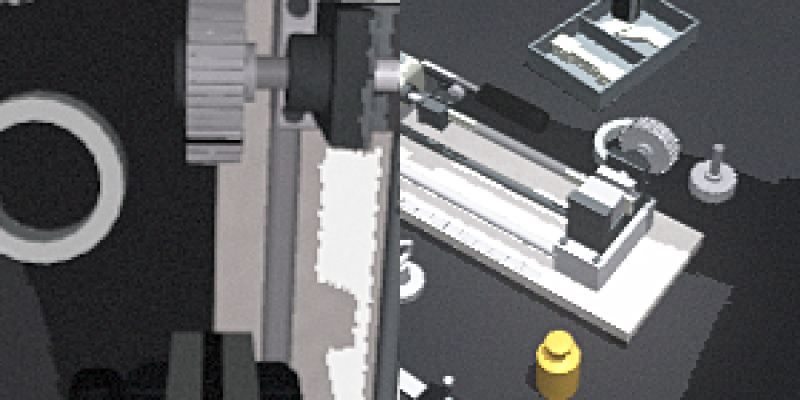

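The mark now reads -33°, so the wheel is at 687° (12.0 rad). The stub is still between the jaws at about (632,200) in the right-hand half, and the arm is clear. Handing in.

```bash
python3 -c "
from cell import sign_off;print(sign_off())"
```

```text
the job is handed in; nothing more can be done
None
```

I loosened the thumbwheel to about 687° (12.0 rad), just short of two full turns and inside the 11.0–14.14 rad window. The job was handed in at about 15 s. It took seven strokes of the shut fingertip over the top of the rim, lifting off for each return, and the wheel was never gripped.

- **Wheel angle:** the last two looks both put the index mark at -33°. No turn was counted directly: the first stroke gave 41° and the next six about 108° each. The mark was hidden for four readings and reappeared at 367° and then at 687°. The wheel had come out about 4 mm, roughly what two turns should give (my rough reading was 4.4 mm against 3.6 mm expected).
- **Forces:** the fingertip pressed on the rim with at most about 14 N in the readings. After the retreat the force was down to noise, so the arm was touching nothing.
- **Stub and bench:** in the last picture the stub is still between the jaws and nothing in view had visibly moved. I checked this by eye only. A before/after comparison of the side view did show changes around the gauge carriage and screwdriver, probably the arm and its shadow, but I did not check those further.
- **Wrong assumption:** I took the fingertip to be wider than it is, so the first stroke turned the wheel less than planned. I then followed the rim more closely and pressed slightly harder.

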